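Clip the measuring scoop onto the free snap hook of the drawer rail

ROBOT

A 6-joint arm with a two-finger parallel gripper is mounted at the origin on the work surface. World frame = base frame: x ahead of the robot, y to its left, z up, the work surface at z = 0. Lengths are in m, angles in rad, forces in N, time in s.
With the tool pointing down it reaches from about 0.25 to 0.725 m from the base axis. Payload 4 kg.
Tool frame: the origin (TCP) lies midway between the tips of the shut fingers; the grasp point (between the pads) lies 19 mm behind it (bot.grip_point_offset is the distance from the TCP to the grasp point, in m); z points along the fingers, y is the line along which they close (so a half turn about z gives the same grasp; the last joint's range is limited). The gripper opens to 85 mm and grips with 20 to 120 N. Pads are 22 mm wide; open, the fingers measure 114 mm over their backs; the gripper's body (76 mm by 85 mm) begins 54 mm behind the grasp point. The pads swing forward as they close: fully open they stand 13 mm farther back than shut.
Start: joints at [1.231, 0.241, 0.005, 1.335, 0, 1.571], TCP at [0.167, 0.471, 0.231] pointing down, gripper open.
Joint ranges: [-2.72, 2.72], [-1.05, 1.87], [-1.09, 1.28], [-1.99, 2.15], [-1.42, 1.44], [-3.14, 3.14]. Speed limits (rad/s): [2.79, 2.79, 3.14, 3.14, 3.14, 3.14].

INTERFACE

Orientations are given as a unit quaternion [x, y, z, w].
In Python, from workcell import bot gives the robot as it stands.
- The arm moves only by the tool step_arm, never from a script. Its argument "targets" is text: rows parted by semicolons, each of 7 numbers parted by spaces: the opening, from -1 (shut) to 1 (fully open), so that 0 is half open, then the shift along the world's x, y, z normalised to -1 to 1, where 1 is 0.5 m, then the turn, a rotation vector about the world's x, y, z normalised to -1 to 1, where 1 is pi/4 rad. In form: gripper x y z wx wy wz; .... A call has 1 to 10 rows; each row is the pose to reach, as a shift and turn from the pose commanded when the call began; what a row does not reach only later rows make up. A row lasts 1/12 s, in which the tool goes at most 41.7 mm and 7.16 degrees, less where a joint would pass 70% of its speed; a pose out of reach is approached as far as the arm can. A call with a number of a shift or a turn outside -1 to 1 is refused whole. A call with a gripper value outside its range is refused whole. The fingers move at their own pace and stop on an object; the grip force is fixed at half the most. Time passes only in rows, so rows that repeat a pose let the fingers close. It gives the time, the measured TCP pose, the force, the opening and the grip force at its end, in the units of the state.
- bot.get_obs(): the state, without advancing time (a new reading comes with each control period).
- bot.camera(name): name is "scene" or "top" or "wrist"; returns the picture (384x512x3 uint8, red, green, blue); there is no depth.
- bot.camera_info(name): a dict with "vertical_fov" (degrees; the focal length in pixels is half the picture's height over the tangent of half this angle, whatever the lens; pixels are square), "cx", "cy" (the principal point, pixels), "pose" (4x4, takes a point from camera to world coordinates). Camera axes: x right, y up, looking along -z (the intrinsics and any distortion apply to the point x, -y, -z); pixel columns grow to the right and rows downward; lengths in m; the calibration is good to about 2 mm. A picture is of the moment at which its call begins: read the wrist's pose just before it. camera_info takes no time and is no camera call; for the wrist camera it gives the pose at the moment of the call.
- bot.job_done(): hands the job in; it is judged then, once.
The state is a dict: "clock": time; "joint_pos": joint angles; "joint_vel": joint speeds; "tau": joint torques, N m; "eef_pos": TCP position; "tool_rot": TCP orientation; "ft_force": force on the tool from outside, world axes, zero at the start; "ft_torque": the same for the moment, N m; "grip_width": finger opening in m; "grasp_force": force on a finger pad.
Only numpy, scipy, OpenCV 4.12 (cv2) and the standard library are available. Lean on these libraries where they do the work, as an engineer would, in place of code of your own. Each camera call takes 0.05 s, during which the arm holds its last target. There are 200 camera calls.

TASK

The small measuring scoop lying loose in the drawer belongs on the rail: pick it up and clip the eye of its handle onto the one empty snap hook, pushing the eye in past the sprung gate by feel, without forcing it, until the gate has snapped shut behind it. Leave the scoop hanging freely and still from that hook, and leave the jars, the mortar, the spreader and the whisk and spoon that already hang there as they are.

Things in the scene. Friction and masses are not known exactly. Their poses are not given: they have to be found in the camera images.
- scoop: loose plain aluminium measuring scoop, about 75 g, lying level on its flat cup bottom on the drawer floor. Origin: centre of the cup's underside; x along the handle towards the eye, z up through the cup's open mouth. Cup 38 mm across, 26.5 mm high. Handle: straight strap from cup to eye (x = 17 to 92 mm), 12 mm wide (y), 6 mm thick, its mid-plane at z = 24 mm
- scoop_handle (a point): the place to grip: on the handle's mid-line and mid-plane, 48 mm from the cup's axis, 56 mm from the eye's centre, 24 mm above the drawer floor at first. Axes as the scoop's; grip across the width (y)
- scoop_eye (a point): centre of the scoop's eye: a closed ring of 4 mm rod at the handle's end, hole 17 mm across, 25 mm over all, in the handle's mid-plane, 104 mm from the cup's axis. Axes as the scoop's: the hole's axis is z
- snaphook: the one empty snap hook: a J of 5 mm steel rod hanging loosely on the rail between two grey collars, anywhere along it. Origin: on the rail's axis; x to the back (away from the robot), y along the rail, z up; the frame swings with the hook. In x, z (mm): shank from the rail down at x = 8.5 to z = -45; bowl of inner radius 9 about (-3, -45); nose on the robot's side from (-14.5, -45) up to (-17.5, -36)
- hook_nose (a point): centre of the round end of the empty hook's nose, at (-17.5, 0, -36) mm in the hook's frame; the nose leans 18 degrees towards the robot. The hook turns about the rail from 0.35 rad forwards to 0.2 rad back, where a thin bar stops it, with slight friction: it may start a little tipped, and a push from the robot's side first swings it back to that stop
- hook_seat (a point): lowest point of the inside of the empty hook's bowl, at (-3, 0, -54) mm in the hook's frame, where the eye's rod must come to hang (the eye's centre then lies some 9 mm below it); axes as the hook's
- gate (a joint): sprung gate of the empty hook, rad: 0 shut, grows as it is pushed inwards, 0.6 at most. A bar 29 mm long, 4 mm thick, pivoted on the shank at (5.5, -16) mm in the hook's x, z, sloping down to shut the mouth just inside the nose's end. It opens only inwards, needs 3 to 8 N at its end, must swing 0.25 to 0.5 rad to let the eye's rod by, and springs back to 0 once the rod is below its end
- drawer: shallow oak drawer, fixed, 400 mm (x) by 840 mm (y), walls 70 mm high, floor 12 mm thick; origin under its centre; how far it is pulled out (x) varies. The hook rail, a 12 mm steel bar along y, lies 150 mm behind its centre, axis 212 mm above the work surface, on two posts 235 mm to the left and right
- whisk_tip (a point): bottom end of the steel mini whisk hanging from another hook of the rail, 140 mm long, balloon 29 mm across; bystander, free to swing
- spoon_tip (a point): bottom end of the aluminium teaspoon hanging from another hook of the rail, 135 mm long, bowl 33 mm across; bystander, free to swing
- jar0: empty amber glass jar with a steel twist cap, 50 mm across, 66 mm high; origin at its underside; bystander
- jar1: the second such jar; bystander
- jar2: the third such jar; bystander
- mortar: grey stoneware mortar, 96 mm across, 60 mm high, its pestle leaning in it up to 115 mm high; origin at its underside; bystander
- spreader: butter spreader lying flat left of the scoop, 140 mm long, 10 mm high, dark wooden handle, steel blade; origin at its middle; bystander
Mind the look-alikes: they are no part of the job. Leave any blue or orange look-alike of the scoop alone.

How it is judged:
On the way, in this order (a step that is already met when the one before it is completed fails the run):
1. the held scoop's eye pushes the empty hook's gate open (value of joint gate above 0.15 rad and contact force between scoop and snaphook above 0.5 N and contact force between the fingers and scoop above 0.5 N and distance between scoop_eye and hook_nose below 0.025 m).
2. the eye's rod is inside the hook's bowl and the gate has sprung shut behind it (value of joint gate below 0.05 rad and distance between scoop_eye and hook_seat below 0.019 m and distance between scoop_eye and hook_nose above 0.012 m), for 0.2 s.
At the end, for the whole second after the job is handed in: gate shut (under 0.05 rad); eye's centre 4 to 18 mm below the seat and within 10 mm (x), 8 mm (y) of it in the hook's frame; handle within 0.4 rad of vertical, eye up; scoop clear of the drawer and at rest (under 0.05 m/s, 0.6 rad/s) (value of joint gate below 0.05 rad and z of scoop_eye in the frame of hook_seat between -0.018 and -0.004 m and x of scoop_eye in the frame of hook_seat between -0.01 and 0.01 m and y of scoop_eye in the frame of hook_seat between -0.008 and 0.008 m and angle between scoop's own x axis and vertical below 0.4 rad and contact force between scoop and drawer below 0.05 N and linear speed of scoop below 0.05 m/s and angular speed of scoop below 0.6 rad/s); the robot touches nothing.
It fails at once if the scoop is forced against the hook with more than 35 N (contact force between scoop and snaphook above 35 N).
It fails at once if the hanging whisk or spoon is knocked: its tip moves more than 30 mm (distance of any of whisk_tip, spoon_tip from where it was at the start of the episode above 0.03 m).
It fails at once if a jar, the mortar or the spreader is shifted by more than 15 mm (distance of any of jar0, jar1, jar2, mortar, spreader from where it was at the start of the episode above 0.015 m).
It also fails if it takes over 59 s, if anything falls off the work surface, if the arm or the gripper's body presses on something with over 40 N, if the wrist force passes 120 N, or if a joint passes its speed limit or range.

## Working session

There is one attempt and no reset: what is moved stays moved. The work goes in short steps, Python scripts to look and compute and a tool call to move; the robot and the scene stay as the last step left them, time stands still between calls to the robot, and variables do not carry over. Pictures are saved under pics/ and viewed, at most 10 in all, crops included, and the job is handed in when it is done.

Besides the shell and the picture viewer there is one more tool, called after "Call:" as a command line: name --argument value ..., lists and objects as JSON in quotes. step_arm: Moves the arm, as the interface text tells. Scaled input: -1 to 1 covers 0.5 m each way for a shift and pi/4 rad each way for a turn. Its arguments: {"type":"object","properties":{"targets":{"type":"string"}},"required":["targets"]}

```bash
ls; mkdir -p pics; cat > h.py <<'E'
import numpy as np, cv2
from workcell import bot
def snap(n,f):
    info=bot.camera_info(n); im=bot.camera(n); cv2.imwrite(f'pics/{f}.png',im[...,::-1]); np.save(f'pics/{f}.npy',info['pose']); return im,info
def ray(info,u,v,H=384):
    f=H/2/np.tan(np.radians(info['vertical_fov'])/2); P=np.array(info['pose'])
    d=np.array([(u-info['cx'])/f,-(v-info['cy'])/f,-1.]); return P[:3,3],P[:3,:3]@d
def plane(info,u,v,val,ax=2):
    o,d=ray(info,u,v); return o+d*(val-o[ax])/d[ax]
def proj(info,p):
    f=192/np.tan(np.radians(info['vertical_fov'])/2); P=np.array(info['pose']); q=P[:3,:3].T@(np.array(p)-P[:3,3])
    return info['cx']+f*q[0]/-q[2], info['cy']+f*q[1]/q[2]
def tri(i1,p1,i2,p2):
    o1,d1=ray(i1,*p1);o2,d2=ray(i2,*p2);d1/=np.linalg.norm(d1);d2/=np.linalg.norm(d2)
    s=np.linalg.lstsq(np.c_[d1,-d2],o2-o1,rcond=None)[0];a=o1+s[0]*d1;b=o2+s[1]*d2
    return (a+b)/2,np.linalg.norm(a-b)
E
python3 - <<'E'
from h import *
a,i=snap('scene','s0');b,j=snap('top','t0')
for k in (i,j): print({x:np.round(y,3).tolist() if not isinstance(y,str) else y for x,y in k.items()})
o=bot.get_obs();print({k:np.round(v,3).tolist() for k,v in o.items()})
cv2.imwrite('pics/st0.png',cv2.resize(np.vstack([a,b])[...,::-1],(450,676))[:600]) if 0 else None
E
```

```text
pics
{'vertical_fov': 55.183, 'cx': 250.756, 'cy': 192.296, 'pose': [[-0.627, -0.51, 0.589, 0.99], [0.779, -0.395, 0.487, 0.463], [-0.016, 0.764, 0.645, 0.738], [0.0, 0.0, 0.0, 1.0]]}
{'vertical_fov': 45.943, 'cx': 255.93, 'cy': 195.171, 'pose': [[0.004, 0.986, -0.168, 0.244], [-1.0, 0.006, 0.009, 0.022], [0.01, 0.168, 0.986, 1.314], [0.0, 0.0, 0.0, 1.0]]}
{'clock': 0.1, 'joint_pos': [1.231, 0.241, 0.004, 1.335, 0.0, 1.571], 'joint_vel': [0.001, -0.003, 0.004, -0.0, 0.001, 0.001], 'tau': [-0.0, -37.314, 25.301, 0.011, -0.0, 0.0], 'eef_pos': [0.166, 0.471, 0.231], 'tool_rot': [0.169, 0.986, -0.001, -0.0], 'ft_force': [-0.59, 0.017, 0.372], 'ft_torque': [-0.023, 0.005, 0.055], 'grasp_force': 0.0, 'grip_width': 0.086}
```

View pics/s0.png

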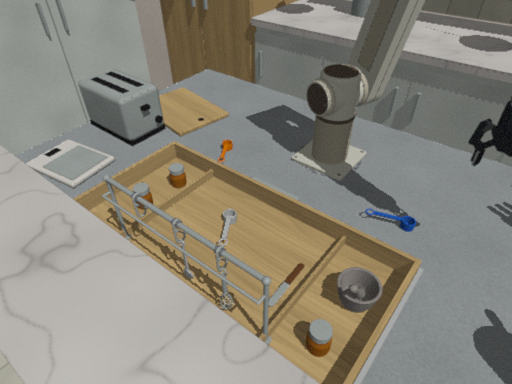

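View pics/t0.png

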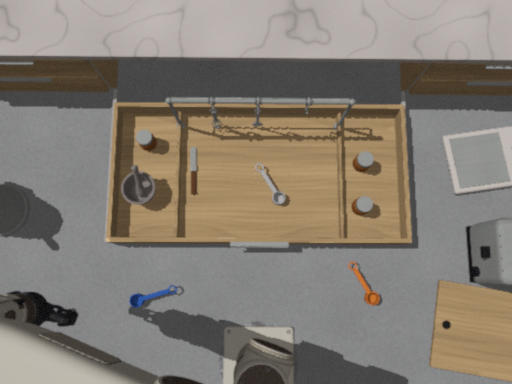

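Candidates for the scoop are blue (top 155,297), orange (365,284) and plain aluminium inside the drawer (270,185). I choose the last, and will crop it and the rail to check.

```bash
python3 - <<'E'
from h import *
a=cv2.imread('pics/s0.png');b=cv2.imread('pics/t0.png')
c1=cv2.resize(a[170:320,100:300],(800,600),interpolation=cv2.INTER_CUBIC)
A=cv2.resize(a[170:320,100:280],None,fx=2.2,fy=2.2,interpolation=cv2.INTER_CUBIC)
B=cv2.resize(b[85:215,160:360],None,fx=2,fy=2,interpolation=cv2.INTER_CUBIC)
B=cv2.copyMakeBorder(B,0,A.shape[0]-B.shape[0],0,0,cv2.BORDER_CONSTANT)
im=np.hstack([A,B]);print(im.shape);cv2.imwrite('pics/c1.png',im)
i=bot.camera_info('top')
for n,p,z in [('cup',(279,199),.0385),('eye',(262,168),.036),('railL',(168,101),.212),('railR',(352,101),.212),('h1',(213,101),.212),('h2',(258,101),.212),('h3',(308,101),.212),('dr',(118,240),.07),('dr2',(410,240),.07)]: print(n,plane(i,*p,z).round(3))
E
```

```text
(330, 796, 3)
cup [ 0.451 -0.055  0.038]
eye [ 0.542 -0.006  0.036]
railL [0.675 0.238 0.212]
railR [ 0.678 -0.233  0.212]
h1 [0.675 0.123 0.212]
h2 [0.676 0.008 0.212]
h3 [ 0.677 -0.12   0.212]
dr [0.33  0.387 0.07 ]
dr2 [ 0.334 -0.413  0.07 ]
```

View pics/c1.png

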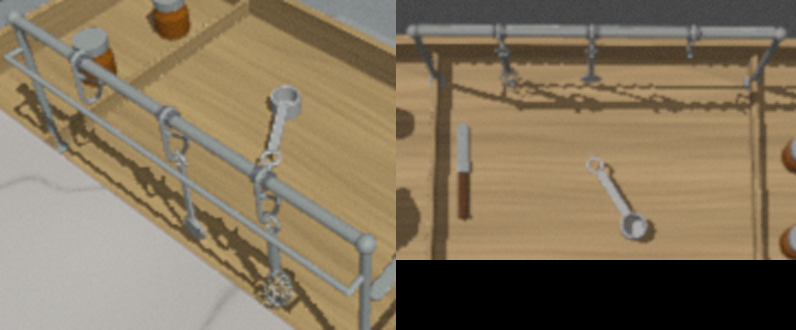

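Crop: the plain scoop lies in the drawer, with its cup at top (279,199) and eye at (262,168). The empty hook is the one at top (308,101), so y≈-0.12. The spoon hangs at y≈0.008 and the whisk at y≈0.123. I'm moving above the scoop for a close look.

Call:
step_arm --targets "1 0.5 -0.96 0.06 0 0 1;1 0.5 -0.96 0.06 0 0 1;1 0.5 -0.96 0.06 0 0 1;1 0.5 -0.96 0.06 0 0 1;1 0.5 -0.96 0.06 0 0 1;1 0.5 -0.96 0.06 0 0 1;1 0.5 -0.96 0.06 0 0 1;1 0.5 -0.96 0.06 0 0 1;1 0.5 -0.96 0.06 0 0 1;1 0.5 -0.96 0.06 0 0 1"

```text
clock: 0.93
eef_pos: [0.3429, 0.1329, 0.2524]
tool_rot: [-0.221, 0.975, 0.0, -0.0]
ft_force: [1.2, 0.5, -0.0]
grip_width: 0.0856
grasp_force: 0.0
```

Call:
step_arm --targets "1 0.15 -0.3 0 0 0 0.06;1 0.15 -0.3 0 0 0 0.06;1 0.15 -0.3 0 0 0 0.06;1 0.15 -0.3 0 0 0 0.06;1 0.15 -0.3 0 0 0 0.06;1 0.15 -0.3 0 0 0 0.06;1 0.15 -0.3 0 0 0 0.06"

```text
clock: 1.52
eef_pos: [0.4172, -0.0152, 0.2519]
tool_rot: [-0.243, 0.97, 0.0, -0.001]
ft_force: [-0.2, 0.3, -0.3]
grip_width: 0.0852
grasp_force: 0.0
```

```bash
python3 - <<'E'
from h import *
o=bot.get_obs();print(o['clock'],np.round(o['eef_pos'],4),np.round(o['tool_rot'],3),np.round(o['joint_pos'],3))
a,i=snap('wrist','w1');print(i['vertical_fov'],np.round(i['pose'],3).tolist())
for p in [(.451,-.055,.0385),(.542,-.006,.036),(.676,-.12,.212)]: print(np.round(proj(i,p)))
E
```

```text
1.5167 [ 0.4172 -0.0152  0.2519] [-0.243  0.97   0.    -0.001] [-0.037  0.069 -0.146  1.357  0.    -0.528]
65.98502882317723 [[-0.472, -0.837, -0.278, 0.346], [0.881, -0.448, -0.151, -0.054], [0.002, -0.316, 0.949, 0.395], [0.0, 0.0, 0.0, 1.0]]
[213. 172.]
[217. 245.]
[  6. 411.]
```

View pics/w1.png

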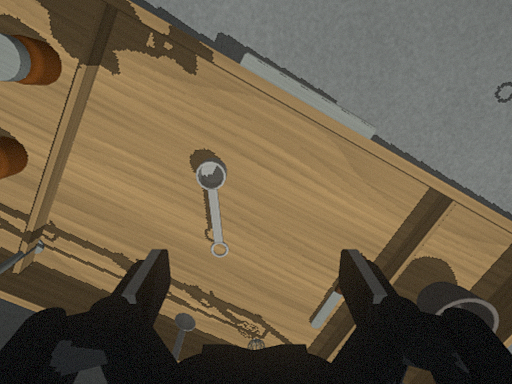

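The wrist view shows the cup at (211,177) and the eye at (220,249), a few pixels from the prediction. I'm refining both centres with contours in both views.

```bash
python3 - <<'E'
from h import *
def mask(f,box):
    im=cv2.imread(f'pics/{f}.png');x0,y0,x1,y1=box
    c=cv2.cvtColor(im[y0:y1,x0:x1],cv2.COLOR_BGR2HSV)
    m=((c[...,1]<60)&(c[...,2]>110)).astype(np.uint8)
    n,l,s,ce=cv2.connectedComponentsWithStats(m); k=1+np.argmax(s[1:,4]); return (l==k).astype(np.uint8)
def ends(m,box):
    # axis by min-area-rect of filled blob ends
    ys,xs=np.nonzero(m);pts=np.c_[xs,ys].astype(float);c=pts.mean(0);u,s,vt=np.linalg.svd(pts-c,full_matrices=False)
    t=(pts-c)@vt[0]; 
    return pts[np.argsort(t)[:3]].mean(0)+box[:2],pts[np.argsort(t)[-3:]].mean(0)+box[:2],m.sum()
infs={'w1':bot.camera_info('wrist'),'t0':bot.camera_info('top')}
infs['w1']['pose']=np.load('pics/w1.npy')
R={}
for f,box in (('w1',(185,140,250,270)),('t0',(245,155,300,212))):
    m=mask(f,box);a,b,n=ends(m,box)
    cs,h=cv2.findContours(m,cv2.RETR_CCOMP,cv2.CHAIN_APPROX_NONE)
    holes=[(cv2.contourArea(c),tuple(np.round(np.array(cv2.minEnclosingCircle(c)[0])+box[:2],1)),round(cv2.minEnclosingCircle(c)[1],1)) for c,hh in zip(cs,h[0]) if hh[3]>=0]
    print(f,a,b,n,holes)
    R[f]=(a,b)
    cv2.imwrite(f'pics/m_{f}.png',cv2.resize(m*255,None,fx=6,fy=6,interpolation=cv2.INTER_NEAREST))
    for z,p in ((.0385,a),(.036,b)): print(plane(infs[f],*a,.0385).round(4),plane(infs[f],*b,.036).round(4))
E
```

```text
w1 [207.33333333 161.66666667] [221.33333333 256.33333333] 948 [(131.0, (np.float64(219.5), np.float64(249.0)), 7.2), (376.0, (np.float64(210.1), np.float64(176.0)), 13.5)]
[ 0.4422 -0.0666  0.0385] [0.5541 0.0072 0.036 ]
[ 0.4422 -0.0666  0.0385] [0.5541 0.0072 0.036 ]
t0 [257.         163.66666667] [282.66666667 202.        ] 281 [(54.5, (np.float64(277.7), np.float64(196.6)), 5.7), (28.0, (np.float64(259.0), np.float64(167.0)), 3.2)]
[0.554  0.0081 0.0385] [ 0.4427 -0.0657  0.036 ]
[0.554  0.0081 0.0385] [ 0.4427 -0.0657  0.036 ]
```

```bash
python3 - <<'E'
from h import *
w=bot.camera_info('wrist');w['pose']=np.load('pics/w1.npy');t=bot.camera_info('top')
e=tri(w,(219.5,249),t,(259,167));c=tri(w,(210.1,176),t,(277.7,196.6));print('eye',e,'cup',c)
d=(e[0]-c[0])[:2];print(np.linalg.norm(d),np.degrees(np.arctan2(d[1],d[0])))
for i,pe,pc in ((w,(219.5,249),(210.1,176)),(t,(259,167),(277.7,196.6))):
    e=plane(i,*pe,.036);c=plane(i,*pc,.0385);d=(e-c)[:2];print(e.round(4),c.round(4),np.linalg.norm(d),np.degrees(np.arctan2(d[1],d[0])))
E
```

```text
eye (array([0.54585968, 0.00127149, 0.03353007]), np.float64(0.0021878902268853257)) cup (array([ 0.46103451, -0.05406088,  0.02356606]), np.float64(0.0038824290998964884))
0.10127675361057945 33.11683736718044
[ 0.5451 -0.      0.036 ] [ 0.4571 -0.0558  0.0385] 0.10414925485443956 32.36863350452373
[0.5447 0.0023 0.036 ] [ 0.4578 -0.0514  0.0385] 0.10214119612718237 31.68648675043526
```

Both views agree: eye (0.545,0.001), cup (0.457,-0.054), length 0.104 and heading 32.4°. The eye's height measures 0.034 against 0.036 expected. I'm going down to the handle.

Call:
step_arm --targets "1 0.12 -0.005 -0.05 0 0 0.095;1 0.195 -0.005 -0.15 0 0 0.095;1 0.195 -0.005 -0.25 0 0 0.095;1 0.195 -0.005 -0.32 0 0 0.095;1 0.195 -0.005 -0.38 0 0 0.095;1 0.195 -0.005 -0.43 0 0 0.095;1 0.195 -0.005 -0.466 0 0 0.095;1 0.195 -0.005 -0.466 0 0 0.095;1 0.195 -0.005 -0.466 0 0 0.095"

```text
clock: 2.32
eef_pos: [0.5136, -0.0159, 0.0187]
tool_rot: [-0.281, 0.96, 0.001, -0.002]
ft_force: [0.8, 0.0, -0.3]
grip_width: 0.0854
grasp_force: 0.0
```

Call:
step_arm --targets "-1 0 0 0 0 0 0;-1 0 0 0 0 0 0;-1 0 0 0 0 0 0;-1 0 0 0 0 0 0;-1 0 0 0 0 0 0;-1 0 0 0 0 0 0;-1 0 0 0 0 0 0;-1 0 0 0 0 0 0;-1 0 0 0 0 0 0;-1 0 0 0 0 0 0"

```text
clock: 3.15
eef_pos: [0.5159, -0.0178, 0.0198]
tool_rot: [-0.28, 0.96, -0.0, 0.001]
ft_force: [0.5, -0.2, 2.0]
grip_width: 0.0108
grasp_force: 58.5
```

Call:
step_arm --targets "-1 0 0 0.08 0 0 0;-1 0 0 0.16 0 0 0;-1 -0.04 -0.04 0.24 0 0 -0.15;-1 -0.08 -0.1 0.3 0 0 -0.3;-1 -0.12 -0.16 0.3 0 0 -0.45;-1 -0.12 -0.2 0.3 0 0 -0.6;-1 -0.12 -0.2 0.3 0 0 -0.72;-1 -0.12 -0.2 0.3 0 0 -0.72;-1 -0.12 -0.2 0.3 0 0 -0.72"

```text
clock: 3.9
eef_pos: [0.4547, -0.1178, 0.169]
tool_rot: [-0.002, 1.0, 0.0, -0.001]
ft_force: [0.7, 0.3, 0.2]
grip_width: 0.0103
grasp_force: 58.8
```

Call:
step_arm --targets "-1 0 0 0 0 -0.15 0;-1 0 0 0 0 -0.3 0;-1 0 0 0 0 -0.45 0;-1 0 0 0 0 -0.6 0;-1 0 0 0 0 -0.667 0;-1 0 0 0 0 -0.667 0;-1 0 0 0 0 -0.667 0"

```text
clock: 4.48
eef_pos: [0.4544, -0.117, 0.1688]
tool_rot: [-0.002, 0.966, -0.0, 0.258]
ft_force: [0.3, -0.1, -1.0]
grip_width: 0.0103
grasp_force: 58.8
```

Call:
step_arm --targets "-1 0 0 0 0 -0.15 0;-1 0 0 0 0 -0.3 0;-1 0 0 0 0 -0.45 0;-1 0 0 0 0 -0.6 0;-1 0 0 0 0 -0.667 0;-1 0 0 0 0 -0.667 0;-1 0 0 0 0 -0.667 0"

```text
clock: 5.07
eef_pos: [0.4726, -0.1336, 0.1903]
tool_rot: [-0.004, 0.874, 0.006, 0.486]
ft_force: [-0.2, 0.0, -0.8]
grip_width: 0.0103
grasp_force: 58.8
```

```bash
python3 - <<'E'
from h import *
from scipy.spatial.transform import Rotation as Ro
o=bot.get_obs();print(o['clock'],np.round(o['eef_pos'],4),np.round(o['joint_pos'],3),o['grip_width'],o['grasp_force'],o['ft_force'])
R=Ro.from_quat(o['tool_rot']).as_matrix();print(R.round(3))
a,i=snap('wrist','w2');b,j=snap('scene','s2');t,k=snap('top','t2');p=np.array(i['pose']);print(p[:3,3].round(3),-p[:3,2].round(3))
g=o['eef_pos']-bot.grip_point_offset*R[:,2];e=g-.036*R[:,0]
print('eye pred',e.round(4),[np.round(proj(x,e),1) for x in(i,j,k)],'hook',[np.round(proj(x,(.658,-.12,.176)),1) for x in(i,j,k)])
S=cv2.resize(b[150:300,90:270],None,fx=2,fy=2,interpolation=cv2.INTER_CUBIC);S2=cv2.resize(t[85:235,240:380],None,fx=2,fy=2,interpolation=cv2.INTER_CUBIC)
cv2.imwrite('pics/c2.png',np.hstack([S,S2])[...,::-1])
E
```

```text
5.0667 [ 0.4726 -0.1336  0.1903] [-0.571 -0.104 -1.082 -0.337  0.491 -0.331] 0.010339923115781219 58.83083939552307 [-0.1708389   0.01537312 -0.80774583]
[[-0.528 -0.013  0.849]
 [-0.002  1.     0.015]
 [-0.849  0.006 -0.528]]
[ 0.309 -0.136  0.196] [ 0.973  0.015 -0.231]
eye pred [ 0.4758 -0.1339  0.2307] [array([254.5, 330.1]), array([197.2, 148.2]), array([315.9, 176.6])] hook [array([263.7, 244.5]), array([147.5, 205.2]), array([306.4, 113.1])]
```

View pics/w2.png

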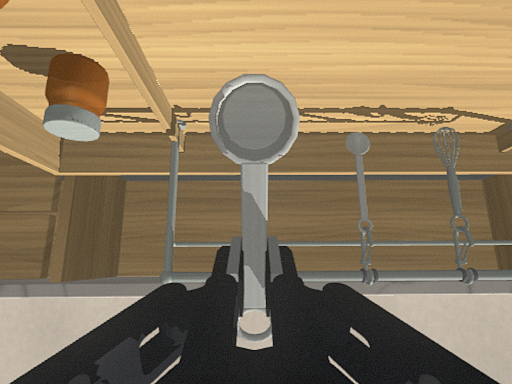

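View pics/c2.png

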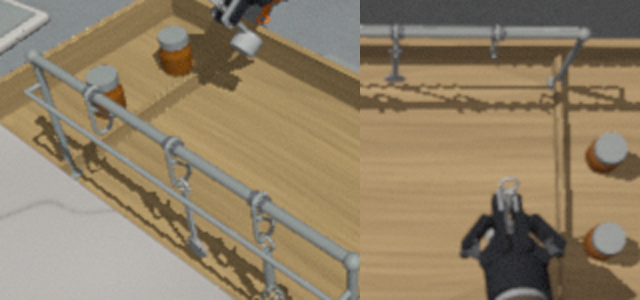

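The scoop is gripped, with the eye up and visible at top ≈(315,177). The hook hangs at top (308,107) and scene (140,205), hidden from the wrist camera. I'm taking one magnified view of the hook from both fixed cameras.

```bash
python3 - <<'E'
from h import *
a=cv2.imread('pics/s0.png');b=cv2.imread('pics/t0.png')
A=cv2.resize(a[185:225,120:160],(400,400),interpolation=cv2.INTER_NEAREST);B=cv2.resize(b[90:130,288:328],(400,400),interpolation=cv2.INTER_NEAREST)
im=np.hstack([A,B]);cv2.imwrite('pics/c3.png',im)
s=bot.camera_info('scene');t=bot.camera_info('top')
y=-.12
for n,x,z in [('rail',0,0),('nose',-17.5,-36),('bot',-3,-57),('shank',8.5,-45),('noseback',-10,-38.8)]:
    p=(.676+x/1e3,y,.212+z/1e3);print(n,np.round((np.array(proj(s,p))-(120,185))*10),np.round((np.array(proj(t,p))-(288,90))*10+(400,0)))
E
```

```text
rail [178. 124.] [600. 115.]
nose [273. 203.] [584. 229.]
bot [241. 304.] [574. 205.]
shank [190. 293.] [579. 148.]
noseback [249. 229.] [583. 206.]
```

View pics/c3.png

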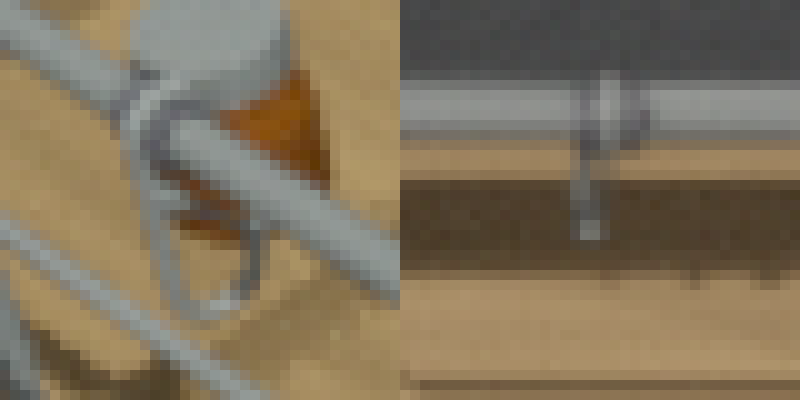

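Call:
step_arm --targets "-1 0.07 0.01 -0.02 0 0 0;-1 0.14 0.02 -0.05 0 -0.02 -0.01;-1 0.2 0.026 -0.08 0 -0.04 -0.017;-1 0.26 0.026 -0.1 0 -0.04 -0.017;-1 0.294 0.026 -0.1 0 -0.04 -0.017;-1 0.294 0.026 -0.1 0 -0.04 -0.017;-1 0.294 0.026 -0.1 0 -0.04 -0.017"

```text
clock: 5.8
eef_pos: [0.6193, -0.1184, 0.1401]
tool_rot: [0.0, 0.866, 0.003, 0.5]
ft_force: [0.2, 0.3, -0.7]
grip_width: 0.0103
grasp_force: 58.8
```

```bash
cat > st.py <<'E'
from h import *
from scipy.spatial.transform import Rotation as Ro
import sys
def st(f):
    o=bot.get_obs();R=Ro.from_quat(o['tool_rot']).as_matrix()
    print(o['clock'],np.round(o['eef_pos'],4),np.round(o['joint_pos'],3),'tx',R[:,0].round(3),'ty',R[:,1].round(3),o['ft_force'].round(2))
    g=o['eef_pos']-bot.grip_point_offset*R[:,2];e=g-.036*R[:,0];r=e-.0105*R[:,0]
    print('eye',e.round(4),'rod',r.round(4),'rail-rel mm',((r-[.678,-.121,.212])*1e3).round(1))
    b,j=snap('scene','s'+f);t,k=snap('top','t'+f)
    print('eye px',np.round(proj(j,e),1),np.round(proj(k,e),1))
    A=cv2.resize(b[170:225,110:180],(560,440),interpolation=cv2.INTER_NEAREST);B=cv2.resize(t[90:145,293:323],(240,440),interpolation=cv2.INTER_NEAREST)
    cv2.imwrite(f'pics/c{f}.png',np.hstack([A,B])[...,::-1])
st(sys.argv[1])
E
python3 st.py 4
```

```text
5.8 [ 0.6193 -0.1184  0.1401] [-0.325  0.31  -0.918 -0.681  0.286 -0.163] tx [-0.5    0.004 -0.866] ty [-0.003  1.     0.006] [ 0.21  0.26 -0.69]
eye [ 0.6211 -0.1186  0.1806] rod [ 0.6263 -0.1187  0.1897] rail-rel mm [-51.7   2.3 -22.3]
eye px [160.  195.6] [306.3 126. ]
```

View pics/c4.png

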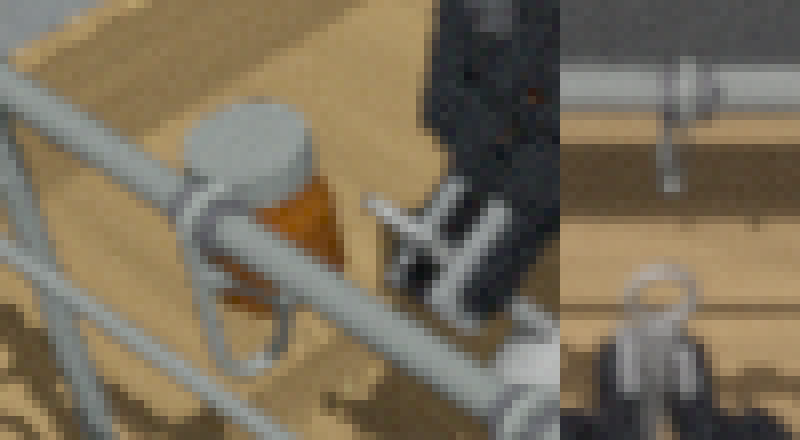

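The scene view shows the ring's tip at (155.8,195.1) and the hook nose at (145.7,207). The top view shows the ring at col 305.1 and the nose at col 306.2, so the eye must go about 2.5 mm towards -y. I'm checking the height against the scene view.

```bash
python3 - <<'E'
from h import *
s=bot.camera_info('scene')
tip=np.array([.6263,-.1187,.1897])+.002*np.array([.5,0,.866])
for n,p in (('tip',tip),('tip y+2.5',tip+[0,.0025,0]),('nose',(.660,-.121,.176)),('nose top',(.6593,-.121,.1785)),('bowlbot',(.675,-.121,.1555)),('rail',(.678,-.121,.212))): print(n,np.round(proj(s,p),1))
for d in ((.005,0,0),(0,.005,0),(0,0,.005)): print(d,np.round(np.array(proj(s,tip+d))-proj(s,tip),2))
E
```

```text
tip [157.  193.4]
tip y+2.5 [157.8 193.9]
nose [146.5 205.5]
nose top [146.5 204.5]
bowlbot [143.1 215.5]
rail [136.8 197.7]
(0.005, 0, 0) [-1.69  1.11]
(0, 0.005, 0) [1.42 0.86]
(0, 0, 0.005) [-0.39 -1.65]
```

Call:
step_arm --targets "-1 0.03 -0.005 -0.007 0 0 0;-1 0.05 -0.005 -0.012 0 0 0;-1 0.063 -0.005 -0.014 0 0 0;-1 0.07 -0.005 -0.018 0 0 0;-1 0.075 -0.005 -0.019 0 0 0;-1 0.079 -0.005 -0.019 0 0 0;-1 0.079 -0.005 -0.019 0 0 0"

```text
clock: 6.48
eef_pos: [0.6581, -0.1222, 0.1315]
tool_rot: [0.001, 0.865, 0.003, 0.501]
ft_force: [-0.2, 0.1, 0.8]
grip_width: 0.0104
grasp_force: 58.9
```

```bash
python3 st.py 5
```

```text
6.4833 [ 0.6581 -0.1222  0.1315] [-0.302  0.379 -0.835 -0.672  0.265 -0.15 ] tx [-0.498  0.005 -0.867] ty [-0.001  1.     0.006] [-0.23  0.05  0.81]
eye [ 0.6598 -0.1224  0.172 ] rod [ 0.665  -0.1224  0.1811] rail-rel mm [-13.   -1.4 -30.9]
eye px [146.5 206.5] [307.2 113. ]
```

Call:
step_arm --targets "-1 0.003 0 0 0 0 0;-1 0.006 0 0 0 0 0;-1 0.009 0 -0.001 0 0 0;-1 0.012 0 -0.002 0 0 0;-1 0.012 0 -0.002 0 0 0"

```text
clock: 7.0
eef_pos: [0.6634, -0.1219, 0.1292]
tool_rot: [0.001, 0.866, 0.003, 0.5]
ft_force: [-2.8, 0.3, 0.9]
grip_width: 0.01
grasp_force: 59.3
```

Call:
step_arm --targets "-1 0.002 0 -0.001 0 0 0;-1 0.004 0 -0.002 0 0 0;-1 0.004 0 -0.002 0 0 0"

```text
clock: 7.25
eef_pos: [0.6653, -0.1219, 0.1283]
tool_rot: [0.001, 0.866, 0.003, 0.5]
ft_force: [-4.9, -0.6, 0.2]
grip_width: 0.0105
grasp_force: 59.4
```

Gentle contact has begun (about 5 N), and the rod is estimated at (-6,-34) mm from the rail. I continue inwards and down in small steps.

Call:
step_arm --targets "-1 0.002 0 -0.002 0 0 0;-1 0.004 0 -0.004 0 0 0;-1 0.004 0 -0.004 0 0 0"

```text
clock: 7.5
eef_pos: [0.668, -0.122, 0.1271]
tool_rot: [0.001, 0.866, 0.003, 0.501]
ft_force: [-4.3, -0.2, 1.9]
grip_width: 0.0099
grasp_force: 59.5
```

Call:
step_arm --targets "-1 0.002 0 -0.003 0 0 0;-1 0.003 0 -0.006 0 0 0;-1 0.003 0 -0.006 0 0 0"

```text
clock: 7.75
eef_pos: [0.67, -0.122, 0.1249]
tool_rot: [0.001, 0.865, 0.003, 0.501]
ft_force: [-5.5, 0.0, 2.7]
grip_width: 0.0102
grasp_force: 59.6
```

The force direction (-5.5, +2.7) matches the gate's normal, so the rod is pushing the gate. I keep going down.

Call:
step_arm --targets "-1 0.001 0 -0.004 0 0 0;-1 0.002 0 -0.008 0 0 0;-1 0.002 0 -0.008 0 0 0"

```text
clock: 8.0
eef_pos: [0.6701, -0.122, 0.1192]
tool_rot: [0.001, 0.866, 0.003, 0.5]
ft_force: [0.4, -0.6, -1.3]
grip_width: 0.0103
grasp_force: 58.9
```

Call:
step_arm --targets "-1 0.001 0 -0.004 0 0 0;-1 0.003 0 -0.009 0 0 0;-1 0.003 0 -0.009 0 0 0"

```text
clock: 8.25
eef_pos: [0.672, -0.1221, 0.1149]
tool_rot: [0.001, 0.866, 0.003, 0.5]
ft_force: [-1.5, -0.2, 0.3]
grip_width: 0.0105
grasp_force: 58.9
```

Contact vanished at the expected depth, so the rod is probably in the bowl. I'll settle to the seat and look.

Call:
step_arm --targets "-1 -0.003 0 -0.003 0 0 0;-1 -0.005 0 -0.006 0 0 0;-1 -0.005 0 -0.006 0 0 0;-1 -0.005 0 -0.006 0 0 0;-1 -0.005 0 -0.006 0 0 0"

```text
clock: 8.67
eef_pos: [0.67, -0.1222, 0.1136]
tool_rot: [0.001, 0.865, 0.003, 0.502]
ft_force: [-0.7, 0.3, 3.4]
grip_width: 0.01
grasp_force: 59.1
```

```bash
python3 st.py 6
```

```text
8.6667 [ 0.67   -0.1222  0.1136] [-0.294  0.441 -0.819 -0.721  0.258 -0.145] tx [-0.497  0.004 -0.868] ty [-0.001  1.     0.005] [-0.72  0.26  3.38]
eye [ 0.6716 -0.1224  0.1542] rod [ 0.6769 -0.1225  0.1633] rail-rel mm [ -1.1  -1.5 -48.7]
eye px [144.  214.9] [306.3 111.1]
```

View pics/c6.png

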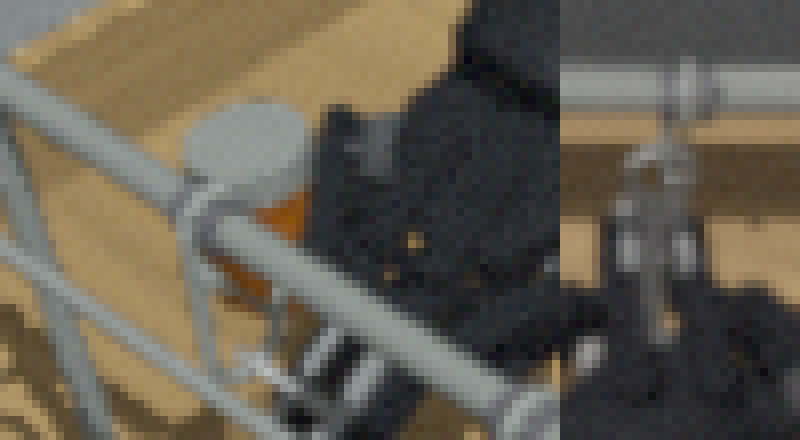

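The scene view shows the ring's tip at about (140,215), inside the nose (144,208), and the rod rests on the bowl with about 3 N upward. Before letting go I turn the handle nearer to vertical about the rod, so it won't swing.

Call:
step_arm --targets "-1 0.004 0 0.002 0 -0.05 0;-1 0.009 0 0.002 0 -0.11 0;-1 0.018 0 0.002 0 -0.22 0;-1 0.026 0 0.003 0 -0.33 0;-1 0.035 0 0.004 0 -0.444 0;-1 0.035 0 0.004 0 -0.444 0;-1 0.035 0 0.004 0 -0.444 0;-1 0.035 0 0.004 0 -0.444 0"

```text
clock: 9.43
eef_pos: [0.6871, -0.1224, 0.1138]
tool_rot: [0.001, 0.766, 0.003, 0.643]
ft_force: [-0.2, 0.1, 2.6]
grip_width: 0.0106
grasp_force: 59.0
```

```bash
python3 st.py 7
```

```text
9.4333 [ 0.6871 -0.1224  0.1138] [-0.308  0.836 -0.905 -1.56   0.306 -0.05 ] tx [-0.172  0.005 -0.985] ty [-0.002  1.     0.005] [-0.2   0.11  2.62]
eye [ 0.6749 -0.1226  0.1525] rod [ 0.6767 -0.1227  0.1628] rail-rel mm [ -1.3  -1.7 -49.2]
eye px [143.  216.1] [306.3 110.2]
```

Call:
step_arm --targets "-0.6 0 0 0 0 0 0;-0.6 0 0 0 0 0 0;-0.4 0 0 0 0 0 0;-0.2 0 0 0 0 0 0;-0.2 0 0 0 0 0 0;-0.2 0 0 0 0 0 0;-0.2 0 0 0 0 0 0;-0.2 0 0 0 0 0 0"

```text
clock: 10.2
eef_pos: [0.6869, -0.122, 0.1146]
tool_rot: [0.001, 0.766, 0.003, 0.643]
ft_force: [-0.9, -0.1, -0.9]
grip_width: 0.0345
grasp_force: 0.0
```

Call:
step_arm --targets "-0.2 -0.04 0 0.007 0 0 0;-0.2 -0.08 0 0.014 0 0 0;-0.2 -0.14 0 0.025 0 0 0;-0.2 -0.2 0 0.035 0 0 0;-0.2 -0.26 0 0.045 0 0 0;-0.2 -0.32 0 0.055 0 0 0;-0.2 -0.32 0 0.055 0 0 0;-0.2 -0.32 0 0.055 0 0 0;-0.2 -0.32 0 0.055 0 0 0;-0.2 -0.32 0 0.055 0 0 0"

```text
clock: 11.03
eef_pos: [0.5943, -0.1584, 0.1296]
tool_rot: [-0.005, 0.766, 0.009, 0.643]
ft_force: [0.1, 0.5, -0.0]
grip_width: 0.0343
grasp_force: 0.0
```

Call:
step_arm --targets "-0.2 0 0 0 0 0 0;-0.2 0 0 0 0 0 0;-0.2 0 0 0 0 0 0;-0.2 0 0 0 0 0 0;-0.2 0 0 0 0 0 0;-0.2 0 0 0 0 0 0;-0.2 0 0 0 0 0 0;-0.2 0 0 0 0 0 0;-0.2 0 0 0 0 0 0;-0.2 0 0 0 0 0 0"

```text
clock: 11.87
eef_pos: [0.5943, -0.1584, 0.1295]
tool_rot: [-0.005, 0.766, 0.009, 0.643]
ft_force: [0.2, 0.3, 0.5]
grip_width: 0.0343
grasp_force: 0.0
```

```bash
python3 - <<'E'
from h import *
p=None
for n in range(2):
    a,_=snap('scene',f'f{n}');c=a[150:320,80:270].astype(int)
    if p is not None: print('scene diff',(abs(c-p).sum(2)>60).sum())
    p=c
    for _ in range(3): bot.camera('scene')
w,_=snap('wrist','wf')
o=bot.get_obs();print(o['clock'],o['eef_pos'].round(3),o['ft_force'].round(2))
A=cv2.resize(a[150:300,80:230],(500,500),interpolation=cv2.INTER_CUBIC);B=cv2.resize(w,(300,225))
im=np.zeros((500,800,3),np.uint8);im[:,:500]=A;im[:225,500:]=B;t,_=snap('top','tf');im[230:430,500:]=cv2.resize(t[85:145,270:360],(300,200));cv2.imwrite('pics/fin.png',im[...,::-1])
E
```

```text
scene diff 0
12.3167 [ 0.594 -0.158  0.13 ] [ 0.5  -0.   -0.33]
```

View pics/fin.png

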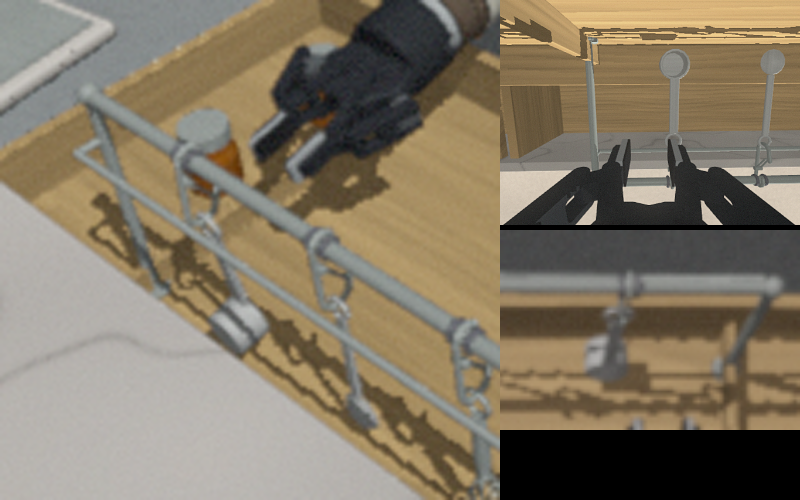

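The final view shows the scoop hanging from the right hook, handle near vertical and clear of the drawer. Nothing moves between frames, and the gripper is clear of everything. Handing in.

```bash
python3 -c "
from workcell import bot
print(bot.job_done())"
```

```text
the job is handed in; nothing more can be done
None
```

The scoop hangs still from the empty snap hook and the arm is clear of it; I handed the job in at about 12 s, no verdict came back, and the gate's closing was judged by feel and position, not seen directly.

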